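Finish the alternating cone-washer stack on the arbor

TASK

Finish the spring stack on the upright arbor, whose bottom cone washer is already in place with its small end up. Thread the two loose washers of the same size on it so that the faces alternate: first the one lying dish-up (small end down), then on top of it the one lying crown-up (small end up), each left the way up it lies, fully down and level. Leave the small cone washer where it lies.

Things in the scene. Friction and masses are not known exactly. Their poses are not given: they have to be found in the camera images.
- arbor_seat (a point): Point on the axis of the fixed arbor stand, level with the top of the cone washer already on it, 27 mm above the worktop; z up. Stand: round aluminium base, 80 mm diameter, 12 mm high; upright steel rod, 16 mm diameter to 32 mm above this point, then tapering to a 6 mm nose 42 mm above it. The washer on it (fixed, small end up, rim on the base) has the shape and size of the loose large ones.
- dish_washer_mid (a point): Centre (on the axis, half-way up) of the loose large steel cone washer that lies dish-up: small end on the worktop, wide rim on top, hollow seen from above. 54 mm outside diameter, bore 23 mm, 15 mm high; the upright rim face is the upper 8 mm, below it the outside tapers to 32 mm diameter at the small end. z up along its axis. About 110 g.
- crown_washer_mid (a point): Centre (on the axis, half-way up) of the loose large steel cone washer that lies crown-up: wide rim on the worktop, small end with the bore on top. 54 mm outside diameter, bore 23 mm, 15 mm high; the upright rim face is the lowest 8 mm, above it the outside tapers to 32 mm diameter at the top. z up along its axis. About 110 g.
- small_washer_mid (a point): Centre of a small steel cone washer that is not needed: 36 mm outside diameter, bore 12 mm (too small for the rod), 10 mm high, lying crown-up on the worktop.
Mind the look-alikes: they are no part of the job. What is shaped like the part that bears dish_washer_mid but purple is not meant.

How it is judged (in metres and radians):
On the way:
1. the dish-up washer sits on the arbor, small end down on the washer already there (horizontal distance between dish_washer_mid and arbor_seat below 0.01 m and z of dish_washer_mid in the frame of arbor_seat between 0.004 and 0.011 m and angle between dish_washer_mid's own z axis and vertical below 0.17 rad), for 0.2 s.
At the end, for the whole second after the job is handed in: Both large washers are on the arbor, within 10 mm of its axis and 10 degrees of level: the dish-up one small end down on the fixed washer (centre 4 to 11 mm above the seat point), the crown-up one rim to rim on it (centre 19 to 26 mm above) (all of step 1 and horizontal distance between crown_washer_mid and arbor_seat below 0.01 m and z of crown_washer_mid in the frame of arbor_seat between 0.019 and 0.026 m and angle between crown_washer_mid's own z axis and vertical below 0.17 rad); the robot touches nothing.
It fails at once if the small washer is shifted more than 30 mm (distance of small_washer_mid from where it was at the start of the episode above 0.03 m).
It also fails if it takes over 54 s, if anything falls off the work surface, if the arm or the gripper's body presses on something with over 40 N, if the wrist force passes 120 N, or if a joint passes its speed limit or range.

ROBOT

A 7-joint arm with a two-finger parallel gripper is mounted at the origin on a cart in front of the work surface, level with it; the furniture and walls round the work are solid. World frame = base frame: x ahead of the robot, y to its left, z up, the work surface at z = 0. Lengths are in mm, angles in rad, forces in N, time in s.
With the tool pointing down it reaches from about 400 to 875 mm from the base axis. Payload 4.4 kg.
Tool frame: the origin (TCP) lies midway between the tips of the shut fingers; the grasp point (between the pads) lies 19 mm behind it (ctrl.grip_point_offset is the distance from the TCP to the grasp point, in mm); z points along the fingers, y is the direction in which the jaws open and shut (so a half turn about z gives the same grasp; the last joint's range is limited). The gripper opens to 85 mm and grips with 20 to 120 N. Pads are 22 mm wide; open, the fingers measure 114 mm over their backs; the gripper's body (76 mm by 85 mm) begins 54 mm behind the grasp point. The pads swing forward as they close: fully open they stand 13 mm farther back than shut.
Start: joints at [-1.278, 0.628, 0.038, 1.517, -0.027, 0.996, -0.02], TCP at [228.225, 608.63, 231.313] pointing down, gripper open.
Joint ranges: [-3.06, 3.06], [-0.37, 2.12], [-1.25, 1.32], [0.18, 2.47], [-1.1, 4.24], [0.23, 1.98], [-2.94, 2.94]. Speed limits (rad/s): [2.57, 2.57, 3.14, 3.14, 3.14, 3.14, 3.14].

INTERFACE

Orientations are given as [roll, pitch, yaw] about the fixed x, y, z axes, in that order (R = Rz(yaw) Ry(pitch) Rx(roll)).
In Python, from cell import ctrl, imaging, models gives the robot as it stands. The module is installed in compiled form; this text tells all that it offers.
- The arm moves only by the tool drive_tool, never from a script. Its argument "deltas" is text: rows parted by semicolons, each of 5 numbers parted by spaces: the shift along the tool's x, y, z in m, then the turn about the tool's z in degrees, then the finger opening in m, from 0 to 0.0854. A call has 1 to 12 rows; each row is the pose to reach, as a shift and turn from the pose commanded when the call began, along the tool's axes at that moment; what a row does not reach only later rows make up. A row lasts 1/8 s, in which the tool goes at most 62.5 mm and 10.7 degrees, less where a joint would pass 70% of its speed; a pose out of reach is approached as far as the arm can. A call with a gripper value outside its range is refused whole. The fingers move at their own pace and stop on an object; the grip force is fixed at half the most. Time passes only in rows, so rows that repeat a pose let the fingers close. It gives the time, the measured TCP pose, the force and the opening at its end, in the units of the state.
- ctrl.read_state(): the state, without advancing time (a new reading comes with each control period).
- imaging.get_image(name): name is "scene" or "top" or "wrist"; returns a dict with "color" (384x512x3 uint8, red, green, blue), "range_z" (384x512 float32, mm along the optical axis (not along the pixel's ray), 0 where there is no reading), "vfov" (degrees; the focal length in pixels is half the picture's height over the tangent of half this angle, whatever the lens; pixels are square), "cx", "cy" (the principal point, pixels), "extrinsics" (4x4, takes a point from camera to world coordinates). Camera axes: x right, y down, z forward; pixel columns grow to the right and rows downward; lengths in mm; the calibration is good to about 2 mm. A picture is of the moment at which its call begins.
- ctrl.finish_job(): hands the job in, once; it reports no verdict.
Trained networks look in a picture, given as the dict that the camera call returned (one of the last four; its "shot" number tells which), for a name from the list of things; names that differ only in an ending like _2 or _b are one class to them, and where a whole thing is asked for, a point or a joint stands for the part that bears it (a point fixed in the world has none). Each returns a list of dicts, best first, with "score" (0 to 1); they miss things now and then, are a little off and sometimes report something else, mostly with a low value. They report only what shows in the picture. A call takes as long as a camera call. They do not tell look-alikes from the thing itself.
- models.spot_in(picture, thing): "point" ([column, row] in pixels, amid what is visible of it).
- models.landmark_of(picture, thing): "point" ([column, row] in pixels: a listed point, or the origin of a listed thing).
The state is a dict: "clock": time; "qpos": joint angles; "qd": joint speeds; "tau": joint torques, N m; "eef_pos": TCP position; "tool_rot": TCP orientation; "force": force on the tool from outside, world axes, zero at the start; "torque": the same for the moment, N m; "width": finger opening in mm.
Only numpy, scipy, OpenCV 4.12 (cv2) and the standard library are available. Lean on these libraries where they do the work, as an engineer would, in place of code of your own. Each camera call takes 0.05 s, during which the arm holds its last target.

## Working session

There is one attempt and no reset: what is moved stays moved. The work goes in short steps, Python scripts to look and compute and a tool call to move; the robot and the scene stay as the last step left them, time stands still between calls to the robot, and variables do not carry over. Pictures are saved under pics/ and viewed, and the job is handed in when it is done.

Besides the shell and the picture viewer there is one more tool, called after "Request:" by a JSON object that holds its "method" and its "body". drive_tool: Moves the arm, as the interface text tells. Its arguments: {"type":"object","properties":{"deltas":{"type":"string"}},"required":["deltas"]}

```bash
mkdir -p pics; cat > h.py <<'E'
import numpy as np, cv2
from cell import ctrl, imaging, models
def ray(im,p):
    H=im["color"].shape[0]; f=H/2/np.tan(np.radians(im["vfov"])/2)
    return np.array([(p[0]-im["cx"])/f,(p[1]-im["cy"])/f,1.0])
def atz(im,p,z):
    E=np.array(im["extrinsics"]); d=E[:3,:3]@ray(im,p); o=E[:3,3]
    return o+d*(z-o[2])/d[2]
def cloud(im):
    H,W=im["range_z"].shape; f=H/2/np.tan(np.radians(im["vfov"])/2)
    v,u=np.mgrid[0:H,0:W]; z=im["range_z"]
    P=np.stack([(u-im["cx"])/f*z,(v-im["cy"])/f*z,z],-1)
    E=np.array(im["extrinsics"]); return P@E[:3,:3].T+E[:3,3]
def save(im,n): cv2.imwrite("pics/"+n,cv2.cvtColor(im["color"],cv2.COLOR_RGB2BGR))
E
python3 - <<'E'
from h import *
s=ctrl.read_state(); print(s["clock"],s["eef_pos"],s["tool_rot"],s["width"],s["force"])
for n in ["top","scene"]:
    im=imaging.get_image(n); save(im,n+"0.png")
    print(n,im["vfov"],np.round(im["extrinsics"],2).tolist())
    for t,z in [("arbor_seat",27),("dish_washer_mid",7.5),("crown_washer_mid",7.5),("small_washer_mid",5)]:
        for d in models.landmark_of(im,t)[:3]: print(t,round(d["score"],2),np.round(d["point"],1),np.round(atz(im,d["point"],z),1))
E
```

```text
0.0 [228.01461129 608.0420587  230.41351851] [-3.13975017e+00  1.52814965e-05  2.78278882e+00] 85.34296783781723 [-0.11933699  0.15543514  0.56025959]
top 44.14696193103823 [[0.02, -0.98, 0.19, 303.85], [-1.0, -0.02, -0.01, 20.02], [0.01, -0.19, -0.98, 1210.11], [0.0, 0.0, 0.0, 1.0]]
arbor_seat 0.63 [201.9 190.6] [528.5 129.6  27. ]
arbor_seat 0.51 [332.5 221.9] [ 455.2 -201.8   27. ]
dish_washer_mid 0.63 [270.1 154.2] [633.3 -43.8   7.5]
dish_washer_mid 0.52 [294.5 192.4] [ 532.5 -108.     7.5]
crown_washer_mid 0.61 [333.6 223.5] [ 453.6 -208.2    7.5]
small_washer_mid 0.47 [271.6 224.7] [447.7 -49.7   5. ]
scene 45.498351813461284 [[0.71, -0.47, 0.52, 74.6], [-0.7, -0.48, 0.53, -464.71], [-0.0, -0.74, -0.67, 634.96], [0.0, 0.0, 0.0, 1.0]]
arbor_seat 0.96 [214.7 169.4] [527.6 127.9  27. ]
dish_washer_mid 0.56 [299.1 233.9] [ 531.  -106.3    7.5]
crown_washer_mid 0.73 [313.6 292.5] [ 450.7 -209.4    7.5]
small_washer_mid 0.5 [243.8 241.8] [446.3 -46.9   5. ]
```

View pics/top0.png

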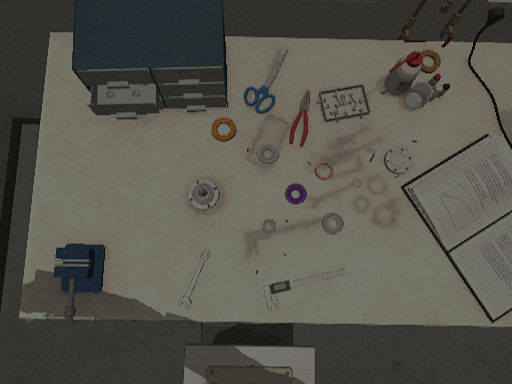

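View pics/scene0.png

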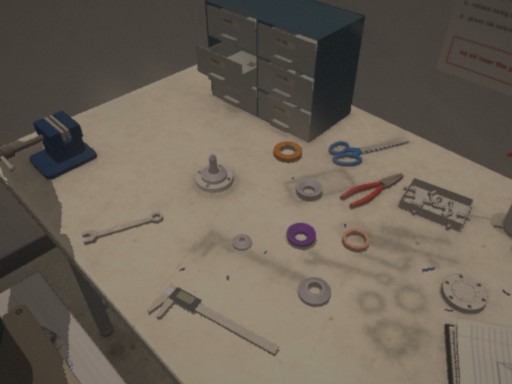

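The purple look-alike is at top pixel (295,193). The steel dish-up washer is at (268,154), the crown-up one at (333,223), the small one at (269,226), and the arbor at (203,193). Next I'll refine these positions with depth.

```bash
python3 - <<'E'
from h import *
ims={n:imaging.get_image(n) for n in ["top","scene"]}
T={"arbor":(528,129),"dish":(633,-44),"crown":(452,-208),"small":(447,-48)}
for n,im in ims.items():
    C=cloud(im); 
    tab=C[(np.abs(C[...,0]-540)<80)&(np.abs(C[...,1]+100)<180)&(abs(C[...,2])<12)][:,2]
    print(n,"table z",np.median(tab))
    for k,(x,y) in T.items():
        r=np.hypot(C[...,0]-x,C[...,1]-y)<50
        m=r&(C[...,2]>4+np.median(tab))&(C[...,2]<80)
        P=C[m]; 
        if len(P)<5: print(k,len(P)); continue
        q=P[P[:,2]>np.percentile(P[:,2],60)] if k!="arbor" else P[P[:,2]>40]
        (cx,cy),rr=cv2.minEnclosingCircle(P[:,:2].astype(np.float32))
        print(n,k,len(P),"circ",round(cx,1),round(cy,1),round(rr,1),"mean",P.mean(0).round(1),"zpc",np.percentile(P[:,2],[5,50,95,100]).round(1),"hi",q.mean(0).round(1) if len(q) else None)
t=ims["top"]["color"][120:260,180:360]; s=ims["scene"]["color"][130:330,180:400]
for nm,c in (("t",t),("s",s)):
    cv2.imwrite(f"pics/crop_{nm}.png",cv2.cvtColor(cv2.resize(c,None,fx=3.6 if nm=="s" else 4,fy=3.6 if nm=="s" else 4,interpolation=cv2.INTER_CUBIC)[:600,:800],cv2.COLOR_RGB2BGR))
E
```

```text
top table z -0.9105624348502488
top arbor 757 circ 527.7 128.1 49.0 mean [523.  127.8  18. ] zpc [ 7.  13.9 39.1 71. ] hi [522.9 127.7  61.1]
top dish 306 circ 633.7 -45.8 48.5 mean [636.8 -37.5  11.2] zpc [ 3.9 12.1 16.6 18.9] hi [636.5 -36.2  14.7]
top crown 312 circ 454.1 -210.0 47.4 mean [ 455.2 -204.    10.4] zpc [ 4.  10.5 16.1 19.9] hi [ 456.5 -205.1   14. ]
top small 164 circ 447.6 -47.8 49.3 mean [446.6 -42.9   6.6] zpc [ 3.4  5.9 11.8 14.7] hi [445.9 -41.    9.5]
scene table z 0.7137487590196656
scene arbor 889 circ 521.7 125.0 41.4 mean [514.9 117.7  21.6] zpc [ 8.  16.3 56.7 71.2] hi [519.4 122.9  55.5]
scene dish 386 circ 635.1 -39.1 27.8 mean [634.6 -39.2  13.1] zpc [ 7.5 13.7 16.9 18.2] hi [634.3 -38.   15.7]
scene crown 649 circ 453.4 -207.7 27.3 mean [ 449.8 -210.1   12.2] zpc [ 7.3 12.4 16.4 19.4] hi [ 452.  -207.9   15.1]
scene small 213 circ 443.2 -43.8 18.3 mean [441.4 -45.9   8.5] zpc [ 5.5  8.5 11.7 12.8] hi [442.1 -43.8  10.5]
```

View pics/crop_t.png

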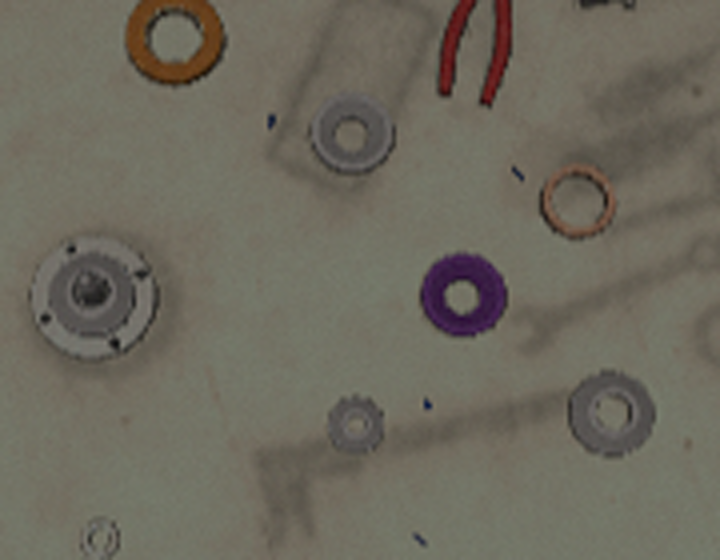

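View pics/crop_s.png

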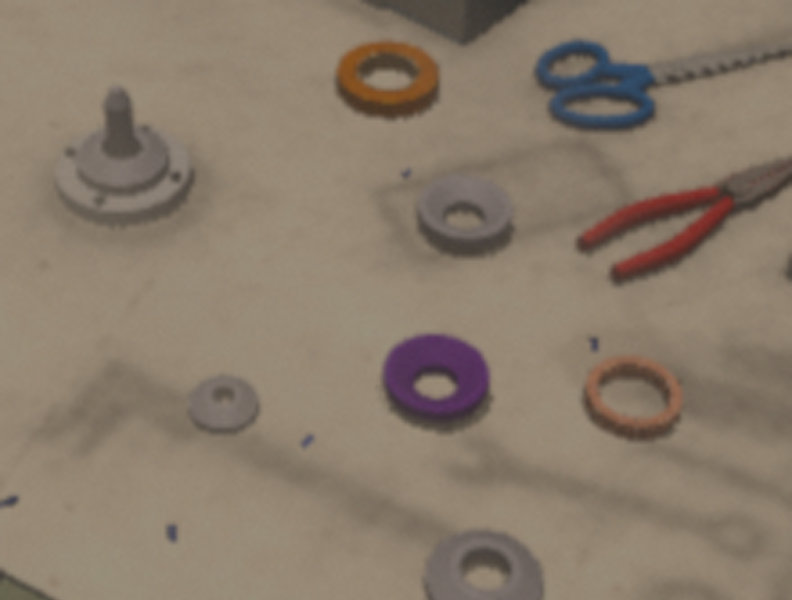

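```bash
cat >> h.py <<'E'
def delta(cmd,yaw,tgt):
    # tool axes for roll=pi, pitch=0
    d=np.array(tgt,float)-np.array(cmd,float); c,s=np.cos(yaw),np.sin(yaw)
    return np.round([d@[c,s,0],d@[s,-c,0],-d[2]],1)
E
python3 -c "
from h import *
print(delta([228.2,608.6,231.3],2.7828,[634,-40,160]))"
```

```text
[-607.7 -464.8   71.3]
```

Request:
{"method": "drive_tool", "body": {"deltas": "-0.6077 -0.4648 0.0713 0 0.0854; -0.6077 -0.4648 0.0713 0 0.0854; -0.6077 -0.4648 0.0713 0 0.0854; -0.6077 -0.4648 0.0713 0 0.0854; -0.6077 -0.4648 0.0713 0 0.0854; -0.6077 -0.4648 0.0713 0 0.0854; -0.6077 -0.4648 0.0713 0 0.0854; -0.6077 -0.4648 0.0713 0 0.0854; -0.6077 -0.4648 0.0713 0 0.0854; -0.6077 -0.4648 0.0713 0 0.0854; -0.6077 -0.4648 0.0713 0 0.0854; -0.6077 -0.4648 0.0713 0 0.0854"}}

```text
clock: 2.1
eef_pos: [625.4, -26.2, 161.7]
tool_rot: [3.141, 0.0, 2.783]
force: [1.8, 1.0, 0.7]
width: 85.3
```

Request:
{"method": "drive_tool", "body": {"deltas": "0 0 0 0 0.0854; 0 0 0 0 0.0854; 0 0 0 0 0.0854"}}

```text
clock: 2.48
eef_pos: [623.8, -22.3, 161.9]
tool_rot: [3.141, -0.001, 2.785]
force: [-0.2, -0.0, -0.0]
width: 85.3
```

```bash
cat > wr.py <<'E'
import sys
from h import *
def run(tag,things):
    s=ctrl.read_state(); print(s["clock"],np.round(s["eef_pos"],1),np.round(s["tool_rot"],4),round(s["width"],1),np.round(s["force"],1))
    im=imaging.get_image("wrist"); save(im,tag+".png"); print(np.round(im["extrinsics"],3).tolist())
    for t,z in things:
        for d in models.landmark_of(im,t)[:2]: print(t,round(d["score"],2),np.round(d["point"],1),np.round(atz(im,d["point"],z),1))
    return im
E
python3 - <<'E'
from wr import *
im=run("w1",[("dish_washer_mid",7.5)])
np.save("w1r.npy",im["range_z"])
C=cloud(im); m=(np.hypot(C[...,0]-634,C[...,1]+40)<45)&(C[...,2]>4)&(C[...,2]<30)
P=C[m]; print(len(P),cv2.minEnclosingCircle(P[:,:2].astype(np.float32)),np.percentile(P[:,2],[5,50,95]))
E
```

```text
2.475 [623.8 -22.3 161.9] [ 3.1406e+00 -7.0000e-04  2.7854e+00] 85.3 [-0.2 -0.  -0. ]
[[0.347, 0.9, 0.263, 557.366], [0.938, -0.333, -0.097, 2.398], [0.0, 0.281, -0.96, 303.585], [0.0, 0.0, 0.0, 1.0]]
dish_washer_mid 0.74 [132.5 118.4] [ 530.5 -109.5    7.5]
dish_washer_mid 0.62 [241.6 195.9] [637.3 -40.5   7.5]
1909 ((636.2095947265625, -39.13282775878906), 27.132959365844727) [ 7.554618   12.75787472 14.71291936]
```

View pics/w1.png

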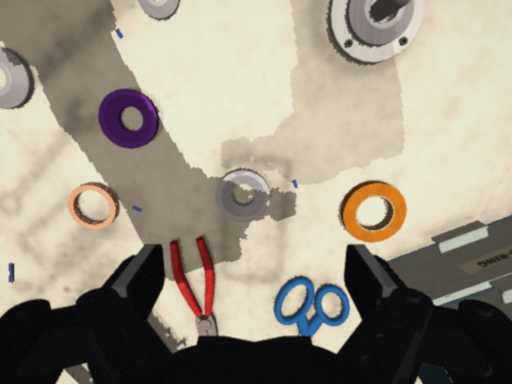

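```bash
python3 -c "
from h import *
print(delta([623.8,-22.3,161.9],2.785,[635.8,-39.2,40]),delta([623.8,-22.3,161.9],2.785,[635.8,-39.2,3]))"
```

```text
[-17.1 -11.6 121.9] [-17.1 -11.6 158.9]
```

Request:
{"method": "drive_tool", "body": {"deltas": "-0.0171 -0.0116 0.06 0 0.07; -0.0171 -0.0116 0.12 0 0.07; -0.0171 -0.0116 0.13 0 0.07; -0.0171 -0.0116 0.142 0 0.07; -0.0171 -0.0116 0.150 0 0.07; -0.0171 -0.0116 0.155 0 0.07; -0.0171 -0.0116 0.155 0 0.07; -0.0171 -0.0116 0.155 0 0.07"}}

```text
clock: 3.58
eef_pos: [636.7, -41.4, 7.4]
tool_rot: [3.141, 0.001, 2.783]
force: [0.2, -0.1, 0.4]
width: 70.0
```

```bash
python3 - <<'E'
from wr import *
im=run("w2",[("dish_washer_mid",7.5)])
for n in ["scene"]:
    i=imaging.get_image(n); c=i["color"][110:260,220:420]; cv2.imwrite("pics/s2.png",cv2.cvtColor(cv2.resize(c,None,fx=4,fy=4,interpolation=cv2.INTER_CUBIC),cv2.COLOR_RGB2BGR))
E
```

```text
3.575 [636.7 -41.4   7.4] [3.1413e+00 1.0000e-03 2.7828e+00] 70.0 [ 0.2 -0.1  0.4]
[[0.35, 0.899, 0.264, 570.089], [0.937, -0.335, -0.099, -16.302], [-0.001, 0.282, -0.959, 148.982], [0.0, 0.0, 0.0, 1.0]]
dish_washer_mid 0.76 [23.7 93.7] [ 531.  -110.     7.5]
dish_washer_mid 0.56 [259.6 244.9] [635.9 -37.9   7.5]
```

View pics/w2.png

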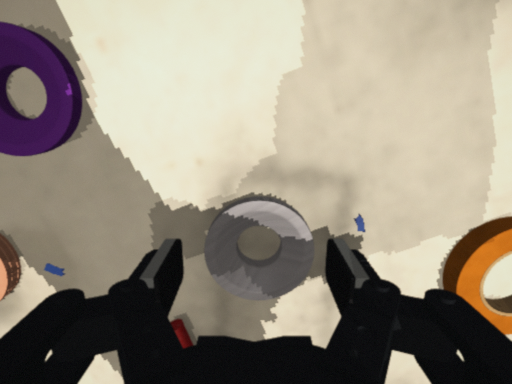

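View pics/s2.png

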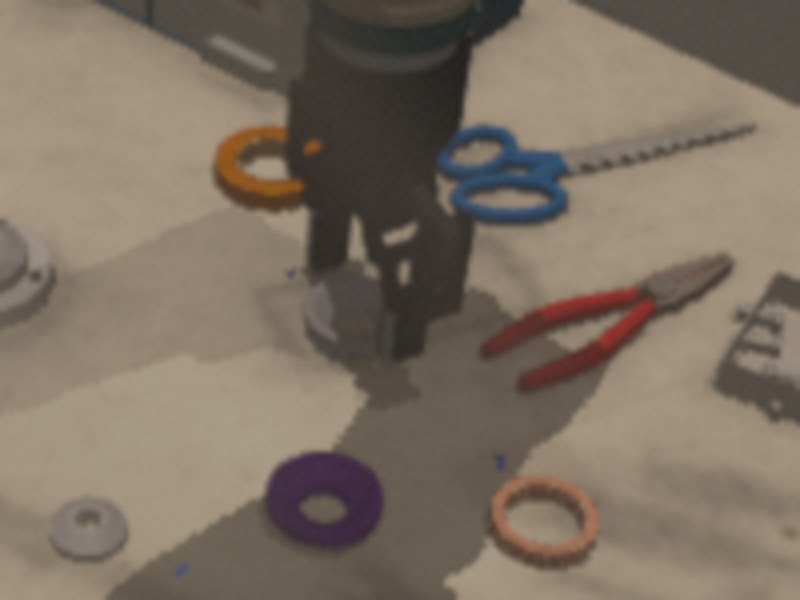

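```bash
python3 - <<'E'
from wr import *
im=imaging.get_image("wrist")
C=cloud(im); m=(np.hypot(C[...,0]-636,C[...,1]+40)<32)&(C[...,2]>5)&(C[...,2]<19)
m[:,:200]=0; m[:,318:]=0
P=C[m]; print(len(P),cv2.minEnclosingCircle(P[:,:2].astype(np.float32)),np.percentile(P[:,2],[5,50,95]))
# finger tips lowest z
F=C[230:300,120:185].reshape(-1,3); F2=C[230:300,325:400].reshape(-1,3)
for f in (F,F2):
    f=f[(f[:,2]>5)&(f[:,2]<120)]; print(np.percentile(f[:,2],[1,5,20]), f[f[:,2]<np.percentile(f[:,2],20)].mean(0))
s=ctrl.read_state();E=np.array(im["extrinsics"])
H=384;f=H/2/np.tan(np.radians(im["vfov"])/2)
for p in (np.array(s["eef_pos"]),np.array([636.5,-41.3,15])):
    q=np.linalg.inv(E)@np.append(p,1); print(q[:2]/q[2]*f+[im["cx"],im["cy"]])
E
```

```text
7618 ((636.5034790039062, -39.12791442871094), 27.372758865356445) [ 7.51460554 12.83605498 14.66287123]
[15.64764735 19.61091382 28.15119729] [620.16464648 -75.09939751  22.34504568]
[15.40407045 20.01157347 28.53535802] [646.21613172  -5.3592928   22.69393194]
[253.72109309 248.03131718]
[253.86871884 255.71945446]
```

Request:
{"method": "drive_tool", "body": {"deltas": "0.001 0.002 0.004 0 0.07; 0.001 0.002 0.0075 0 0.07; 0.001 0.002 0.0075 0 0.06; 0.001 0.002 0.0075 0 0.04; 0.001 0.002 0.0075 0 0.04; 0.001 0.002 0.0075 0 0.04; 0.001 0.002 0.0075 0 0.04; 0.001 0.002 0.0075 0 0.04"}}

```text
clock: 4.78
eef_pos: [636.1, -39.1, -0.5]
tool_rot: [3.142, 0.0, 2.783]
force: [-0.8, 0.1, 5.8]
width: 51.3
```

```bash
python3 - <<'E'
from wr import *
im=run("w3",[])
C=cloud(im)
for a,b in ((120,200),(310,400)):
    f=C[220:310,a:b].reshape(-1,3); f=f[(f[:,2]>1)&(f[:,2]<120)]; print(np.percentile(f[:,2],[1,5,20]))
E
```

```text
4.775 [ 6.361e+02 -3.910e+01 -5.000e-01] [3.1415e+00 3.0000e-04 2.7827e+00] 51.3 [-0.8  0.1  5.8]
[[0.35, 0.899, 0.264, 569.645], [0.937, -0.335, -0.099, -14.1], [-0.001, 0.282, -0.959, 141.164], [0.0, 0.0, 0.0, 1.0]]
[ 9.08342785 14.14722737 25.32654322]
[ 8.08661741 15.30313086 27.65036849]
```

View pics/w3.png

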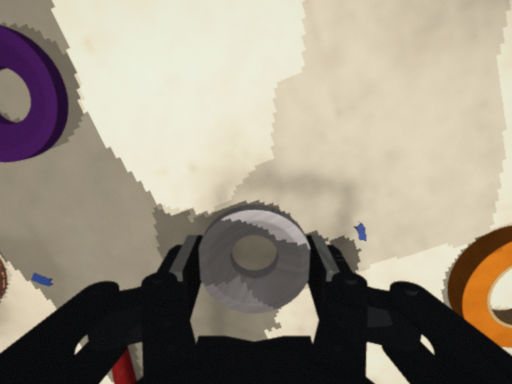

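Request:
{"method": "drive_tool", "body": {"deltas": "0 0 -0.005 0 0.04; 0 0 -0.02 0 0.04; 0 0 -0.05 0 0.04; 0 0 -0.095 0 0.04; 0 0 -0.095 0 0.04; 0 0 -0.095 0 0.04"}}

```text
clock: 5.58
eef_pos: [635.7, -39.1, 94.5]
tool_rot: [3.142, -0.0, 2.783]
force: [-0.3, 0.1, -0.4]
width: 51.5
```

```bash
python3 - <<'E'
from wr import *
im=run("w4",[("arbor_seat",27)])
C=cloud(im)
s=ctrl.read_state(); p=s["eef_pos"]
m=(np.hypot(C[...,0]-p[0],C[...,1]-p[1])<26); m[:,:212]=0;m[:,298:]=0
P=C[m&(C[...,2]>p[2]+2)&(C[...,2]<p[2]+30)]; print(len(P),cv2.minEnclosingCircle(P[:,:2].astype(np.float32)),np.percentile(P[:,2]-p[2],[2,50,95]))
R=P[(P[:,2]>np.percentile(P[:,2],60))]
i=imaging.get_image("scene"); c=i["color"][80:230,200:400]; cv2.imwrite("pics/s4.png",cv2.cvtColor(cv2.resize(c,None,fx=4,fy=4,interpolation=cv2.INTER_CUBIC),cv2.COLOR_RGB2BGR))
E
```

```text
5.575 [635.7 -39.1  94.5] [ 3.1415e+00 -1.0000e-04  2.7828e+00] 51.5 [-0.3  0.1 -0.4]
[[0.35, 0.899, 0.263, 569.271], [0.937, -0.335, -0.099, -14.0], [-0.001, 0.281, -0.96, 236.168], [0.0, 0.0, 0.0, 1.0]]
6782 ((634.9667358398438, -39.02203369140625), 25.988845825195312) [ 4.63132467 13.43413027 16.266322  ]
```

View pics/w4.png

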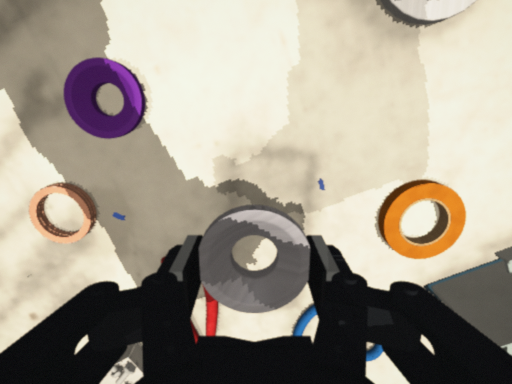

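View pics/s4.png

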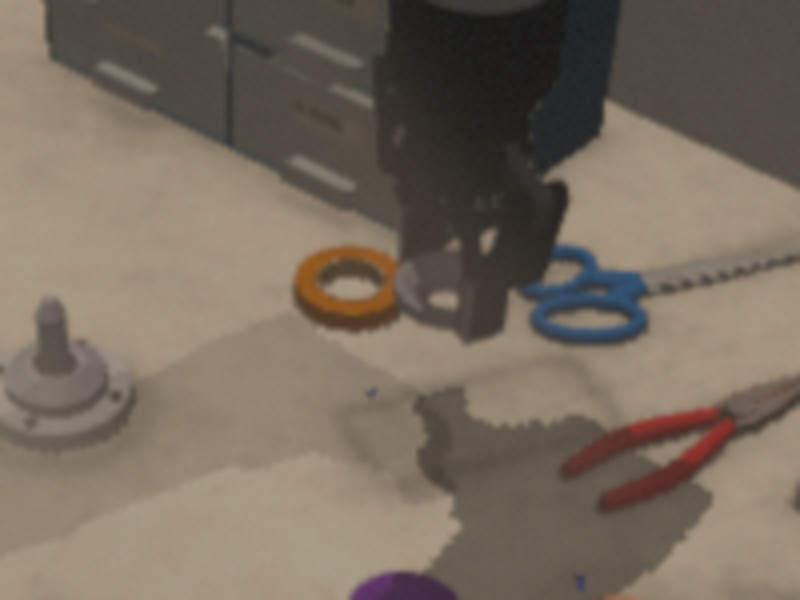

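```bash
python3 -c "
from h import *
print(delta([635.7,-39.1,94.5],2.7828,[560,110,108]))"
```

```text
[123.2 113.  -13.5]
```

Request:
{"method": "drive_tool", "body": {"deltas": "0.03 0.028 -0.0135 0 0.04; 0.07 0.065 -0.0135 0 0.04; 0.105 0.095 -0.0135 0 0.04; 0.1232 0.113 -0.0135 0 0.04; 0.1232 0.113 -0.0135 0 0.04; 0.1232 0.113 -0.0135 0 0.04; 0.1232 0.113 -0.0135 0 0.04"}}

```text
clock: 6.6
eef_pos: [560.9, 108.0, 107.5]
tool_rot: [-3.141, 0.0, 2.78]
force: [0.0, 0.5, -0.6]
width: 51.4
```

```bash
cat > arb.py <<'E'
from wr import *
def arb(tag):
    im=run(tag,[("arbor_seat",27)])
    C=cloud(im); m=(np.hypot(C[...,0]-525,C[...,1]-127)<60)
    s=ctrl.read_state(); p=s["eef_pos"]
    for lo,hi in ((9,13.5),(13.5,21),(24,29),(35,58),(60,72)):
        P=C[m&(C[...,2]>lo)&(C[...,2]<hi)].astype(np.float32)
        if len(P)>4: print(lo,hi,len(P),np.round(cv2.minEnclosingCircle(P[:,:2])[0],1),round(cv2.minEnclosingCircle(P[:,:2])[1],1),P.mean(0).round(1))
E
python3 -c "
from arb import *
arb('w5')"
```

```text
6.6 [560.9 108.  107.5] [-3.1406e+00  4.0000e-04  2.7802e+00] 51.4 [ 0.   0.5 -0.6]
[[0.352, 0.898, 0.263, 494.536], [0.936, -0.337, -0.101, 133.41], [-0.002, 0.282, -0.959, 249.091], [0.0, 0.0, 0.0, 1.0]]
arbor_seat 0.93 [256.8 146.3] [523.3 124.3  27. ]Traceback (most recent call last):
  File "<string>", line 3, in <module>
    arb('w5')
    ~~~^^^^^^
  File "arb.py", line 8, in arb
    if len(P)>4: print(lo,hi,len(P),np.round(cv2.minEnclosingCircle(P[:,:2])[0],1),round(cv2.minEnclosingCircle(P[:,:2])[1],1),P.mean(0).round(1))
                                             ~~~~~~~~~~~~~~~~~~~~~~^^^^^^^^^
cv2.error: OpenCV(4.12.0) /io/opencv/modules/imgproc/src/shapedescr.cpp:201: error: (-215:Assertion failed) count >= 0 && (depth == CV_32F || depth == CV_32S) in function 'minEnclosingCircle'
```

View pics/w5.png

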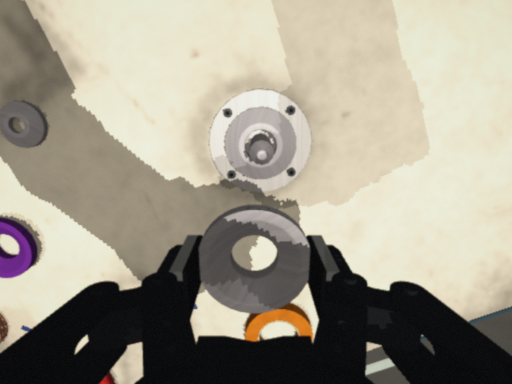

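```bash
sed -i 's/P\[:,:2\])/np.ascontiguousarray(P[:,:2]))/g' arb.py; python3 -c "
from arb import *
arb('w5b')"
```

```text
6.7 [560.8 108.5 107.6] [-3.1411e+00  2.0000e-04  2.7806e+00] 50.8 [ 0.6  0.1 -0.9]
[[0.352, 0.898, 0.263, 494.369], [0.936, -0.337, -0.1, 133.813], [-0.001, 0.282, -0.959, 249.217], [0.0, 0.0, 0.0, 1.0]]
arbor_seat 0.89 [262.5 145.7] [524.2 128.9  27. ]
9 13.5 4303 [523.3 126.7] 39.9 [520.1 127.6  11. ]
13.5 21 896 [523.3 126.8] 36.1 [520.3 127.6  19.4]
24 29 1316 [523.5 126.4] 21.1 [521.9 127.   25.5]
35 58 94 [523.1 126.7] 7.8 [517.6 127.7  48.3]
60 72 378 [523.3 127. ] 7.2 [522.8 127.   64.4]
```

```bash
python3 -c "
from h import *
print(delta([560.9,108.2,107.6],2.7806,[522.9,126.7,95]))"
```

```text
[42.1  3.9 12.6]
```

Request:
{"method": "drive_tool", "body": {"deltas": "0.015 0.002 0 0 0.04; 0.03 0.0039 0 0 0.04; 0.0421 0.0039 0.0 0 0.04; 0.0421 0.0039 0.0126 0 0.04; 0.0421 0.0039 0.0126 0 0.04; 0.0421 0.0039 0.0126 0 0.04"}}

```text
clock: 7.55
eef_pos: [522.7, 128.1, 94.8]
tool_rot: [-3.141, 0.0, 2.782]
force: [-0.4, -0.7, 0.1]
width: 51.2
```

```bash
python3 -c "
from arb import *
arb('w6')"
```

```text
7.55 [522.7 128.1  94.8] [-3.1413e+00  1.0000e-04  2.7821e+00] 51.2 [-0.4 -0.7  0.1]
[[0.35, 0.899, 0.263, 456.243], [0.937, -0.336, -0.1, 153.182], [-0.001, 0.282, -0.96, 236.486], [0.0, 0.0, 0.0, 1.0]]
arbor_seat 0.61 [254.2 205.6] [522.8 128.2  27. ]
9 13.5 3227 [523.4 126.6] 40.0 [512.4 130.6  11. ]
13.5 21 731 [518.4 129. ] 32.3 [510.6 132.   19. ]
24 29 781 [521.  126.8] 20.9 [514.2 129.8  25.5]
35 58 50 [518.2 128.3] 5.6 [516.7 129.2  38.4]
```

View pics/w6.png

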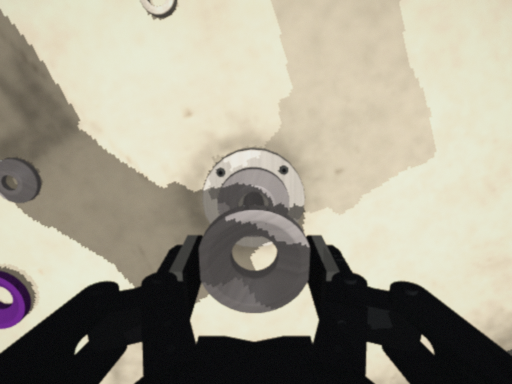

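Request:
{"method": "drive_tool", "body": {"deltas": "-0.0009 -0.0012 0.008 0 0.04; -0.0009 -0.0012 0.018 0 0.04; -0.0009 -0.0012 0.026 0 0.04; -0.0009 -0.0012 0.034 0 0.04; -0.0009 -0.0012 0.042 0 0.04; -0.0009 -0.0012 0.05 0 0.04; -0.0009 -0.0012 0.05 0 0.04"}}

```text
clock: 8.52
eef_pos: [522.2, 126.9, 44.4]
tool_rot: [-3.141, -0.001, 2.783]
force: [-0.0, -0.6, -0.1]
width: 51.1
```

```bash
python3 -c "
from arb import *
arb('w7')"
```

```text
8.525 [522.2 126.9  44.4] [-3.1408e+00 -1.1000e-03  2.7828e+00] 51.1 [-0.  -0.6 -0.1]
[[0.35, 0.899, 0.262, 455.94], [0.937, -0.335, -0.1, 151.961], [-0.002, 0.28, -0.96, 186.163], [0.0, 0.0, 0.0, 1.0]]
9 13.5 3939 [522.6 127.1] 39.6 [504.2 134.2  11.1]
13.5 21 901 [510.9 130.6] 28.7 [504.9 133.9  18.9]
24 29 218 [522.8 127. ] 20.5 [526.8 122.8  25.5]
35 58 5302 [516.5 128.8] 39.1 [521.7 127.1  54.6]
60 72 1903 [516.5 128.9] 39.3 [518.8 128.3  65.4]
```

View pics/w7.png

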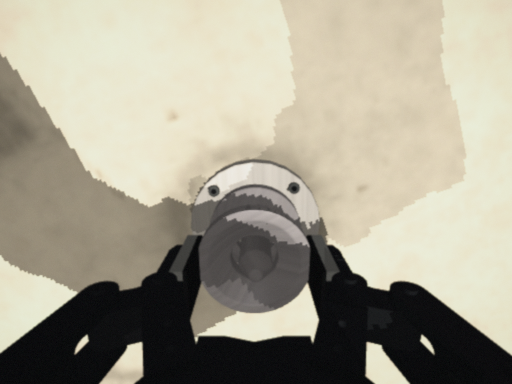

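Request:
{"method": "drive_tool", "body": {"deltas": "0.0 0 0.007 0 0.04; 0.0 0 0.013 0 0.04; 0.0 0 0.0165 0 0.04; 0.0 0 0.0165 0 0.04; 0.0 0 0.0165 0 0.04"}}

```text
clock: 9.25
eef_pos: [522.8, 127.0, 28.6]
tool_rot: [3.142, 0.0, 2.783]
force: [0.6, -0.1, -1.9]
width: 51.3
```

Request:
{"method": "drive_tool", "body": {"deltas": "0.0 0 0 0 0.056; 0.0 0 0 0 0.065; 0.0 0 0 0 0.07; 0.0 0 0 0 0.07; 0.0 0 0 0 0.07; 0 0 0 0 0.07"}}

```text
clock: 10.0
eef_pos: [522.7, 127.0, 28.6]
tool_rot: [3.142, -0.0, 2.783]
force: [0.4, 0.4, -0.4]
width: 69.6
```

Request:
{"method": "drive_tool", "body": {"deltas": "0.0 0 -0.015 0 0.07; 0 0 -0.045 0 0.07; 0 0 -0.08 0 0.07; 0 0 -0.08 0 0.07; 0 0 -0.08 0 0.07"}}

```text
clock: 10.62
eef_pos: [522.5, 127.0, 108.9]
tool_rot: [3.141, 0.0, 2.783]
force: [-0.4, -0.7, 0.3]
width: 69.9
```

```bash
python3 - <<'E'
from wr import *
im=run("w8",[("dish_washer_mid",34.5)])
C=cloud(im); m=(np.hypot(C[...,0]-523.3,C[...,1]-126.7)<29)&(C[...,2]>36)&(C[...,2]<46)
P=C[m].astype(np.float32); print(len(P),cv2.minEnclosingCircle(np.ascontiguousarray(P[:,:2])),np.percentile(P[:,2],[5,50,95]))
for a in range(0,360,45):
    an=np.degrees(np.arctan2(P[:,1]-126.7,P[:,0]-523.3))%360; r=np.hypot(P[:,0]-523.3,P[:,1]-126.7)
    q=P[(an>=a)&(an<a+45)&(r>21)&(r<26)]; print(a,len(q),q[:,2].mean().round(1) if len(q) else '')
i=imaging.get_image("scene"); c=i["color"][110:260,130:330]; cv2.imwrite("pics/s8.png",cv2.cvtColor(cv2.resize(c,None,fx=4,fy=4,interpolation=cv2.INTER_CUBIC),cv2.COLOR_RGB2BGR))
E
```

```text
10.625 [522.5 127.  108.9] [3.1414e+00 1.0000e-04 2.7828e+00] 69.9 [-0.4 -0.7  0.3]
[[0.35, 0.899, 0.264, 456.024], [0.937, -0.335, -0.099, 151.992], [-0.001, 0.282, -0.96, 250.571], [0.0, 0.0, 0.0, 1.0]]
dish_washer_mid 0.81 [ 11.5 284.4] [519.2 -80.7  34.5]
dish_washer_mid 0.69 [254.4 203.3] [523.1 127.1  34.5]
3061 ((523.1065673828125, 126.62535858154297), 27.099117279052734) [36.61218643 40.29197693 41.8816452 ]
0 164 40.9
45 166 40.9
90 172 41.0
135 176 41.0
180 178 40.9
225 171 41.0
270 167 40.9
315 168 40.9
```

View pics/w8.png

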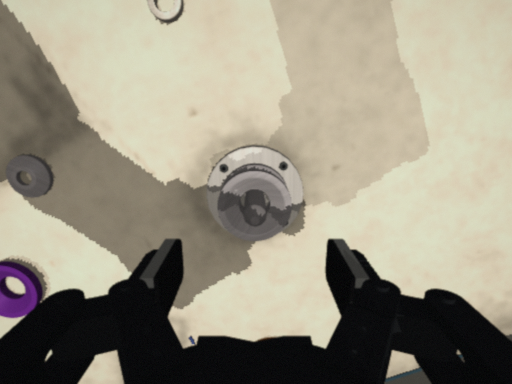

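View pics/s8.png

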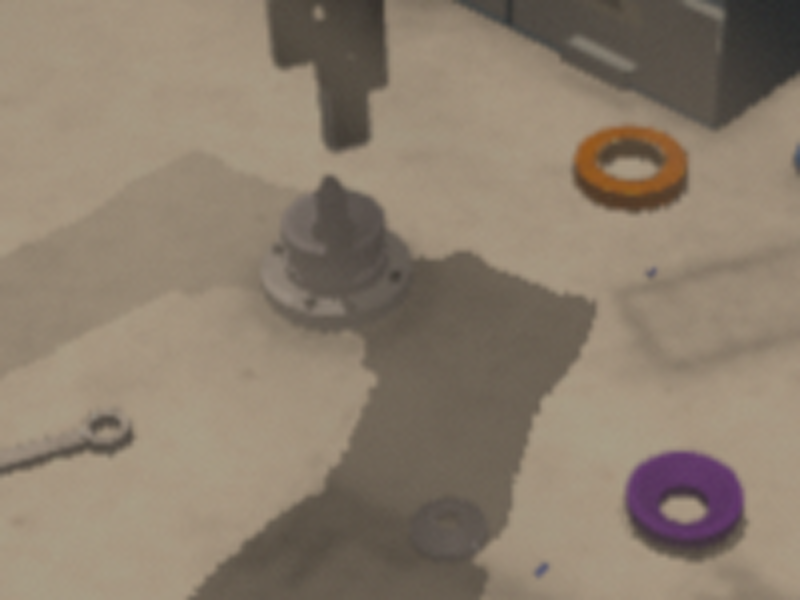

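The dish-up washer is seated at (523.1, 126.6). Its rim is level all round at about 41–42 mm. Next is the crown-up one.

```bash
python3 -c "
from h import *
print(delta([522.5,127,108.9],2.7828,[454,-207,130]))"
```

```text
[ -53.1 -336.8  -21.1]
```

Request:
{"method": "drive_tool", "body": {"deltas": "-0.0531 -0.3368 -0.0211 0 0.07; -0.0531 -0.3368 -0.0211 0 0.07; -0.0531 -0.3368 -0.0211 0 0.07; -0.0531 -0.3368 -0.0211 0 0.07; -0.0531 -0.3368 -0.0211 0 0.07; -0.0531 -0.3368 -0.0211 0 0.07; -0.0531 -0.3368 -0.0211 0 0.07; -0.0531 -0.3368 -0.0211 0 0.07; -0.0531 -0.3368 -0.0211 0 0.07; -0.0531 -0.3368 -0.0211 0 0.07; -0.0531 -0.3368 -0.0211 0 0.07"}}

```text
clock: 12.15
eef_pos: [454.4, -206.3, 129.7]
tool_rot: [3.141, -0.0, 2.784]
force: [0.1, -0.1, -0.5]
width: 70.0
```

```bash
cat > cr.py <<'E'
from wr import *
def cr(tag,c=(453.5,-208),lo=4):
    im=run(tag,[("crown_washer_mid",7.5)])
    C=cloud(im); m=(np.hypot(C[...,0]-c[0],C[...,1]-c[1])<40)&(C[...,2]>lo)&(C[...,2]<20); m[:,:190]=0;m[:,325:]=0
    P=C[m].astype(np.float32); print(len(P),cv2.minEnclosingCircle(np.ascontiguousarray(P[:,:2])),np.percentile(P[:,2],[5,50,95]))
    Q=np.ascontiguousarray(P[P[:,2]>13.5][:,:2]); print("top ring",len(Q),cv2.minEnclosingCircle(Q))
E
python3 -c "
from cr import *
cr('w9')"
```

```text
12.15 [ 454.4 -206.3  129.7] [ 3.1415e+00 -1.0000e-04  2.7841e+00] 70.0 [ 0.1 -0.1 -0.5]
[[0.348, 0.9, 0.264, 387.888], [0.937, -0.334, -0.099, -181.401], [-0.001, 0.281, -0.96, 271.371], [0.0, 0.0, 0.0, 1.0]]
crown_washer_mid 0.67 [254.6 186.9] [ 455.4 -206.1    7.5]
2301 ((454.7304382324219, -207.8994903564453), 27.019878387451172) [ 7.01368809 11.04436016 14.47381973]
top ring 486 ((454.743408203125, -207.83255004882812), 18.03682518005371)
```

View pics/w9.png

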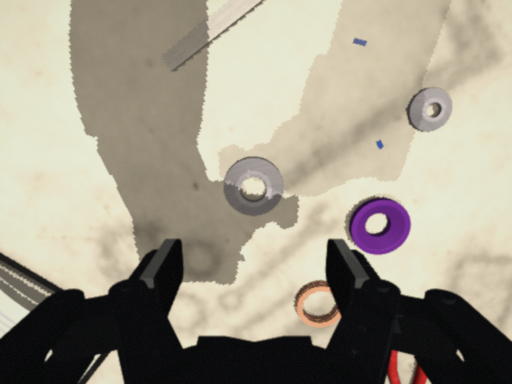

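```bash
python3 -c "
from h import *
print(delta([454.4,-206.3,129.7],2.784,[454.7,-207.9,40]))"
```

```text
[-0.8 -1.4 89.7]
```

Request:
{"method": "drive_tool", "body": {"deltas": "-0.0008 -0.0014 0.04 0 0.052; -0.0008 -0.0014 0.07 0 0.052; -0.0008 -0.0014 0.0897 0 0.052; -0.0008 -0.0014 0.0897 0 0.052; -0.0008 -0.0014 0.0897 0 0.052"}}

```text
clock: 12.88
eef_pos: [454.8, -208.8, 40.6]
tool_rot: [-3.142, 0.001, 2.783]
force: [-0.2, -0.5, 0.4]
width: 51.9
```

```bash
python3 - <<'E'
from h import *
s=ctrl.read_state(); p=s["eef_pos"]; print(p,s["width"])
i=imaging.get_image("scene"); C=cloud(i)
m=(np.hypot(C[...,0]-p[0],C[...,1]-p[1])<60)&(C[...,2]>22)&(C[...,2]<100)
P=C[m]; print(len(P),np.sort(P[:,2])[:12].round(1))
y=(P[:,0]-p[0])*.351+(P[:,1]-p[1])*.936
for sgn in (1,-1):
    q=P[(y*sgn>15)]; print(sgn,len(q),np.sort(q[:,2])[:8].round(1), q[np.argsort(q[:,2])[:8]].mean(0).round(1))
ys,xs=np.where(m); print(xs.min(),xs.max(),ys.min(),ys.max())
c=i["color"][200:340,220:400]; cv2.imwrite("pics/s10.png",cv2.cvtColor(cv2.resize(c,None,fx=4,fy=4,interpolation=cv2.INTER_CUBIC),cv2.COLOR_RGB2BGR))
E
```

```text
[ 454.82097962 -208.75753519   40.58503988] 51.90778635088772
576 [44.3 44.5 44.6 45.  45.1 45.6 45.7 45.8 46.  46.  46.4 47. ]
1 299 [44.3 44.5 44.6 45.  45.1 45.6 45.7 46. ] [ 463.2 -183.6   45.1]
-1 277 [45.8 46.  47.  47.2 48.7 49.  49.9 50.4] [ 435. -235.   48.]
295 347 232 294
```

View pics/s10.png

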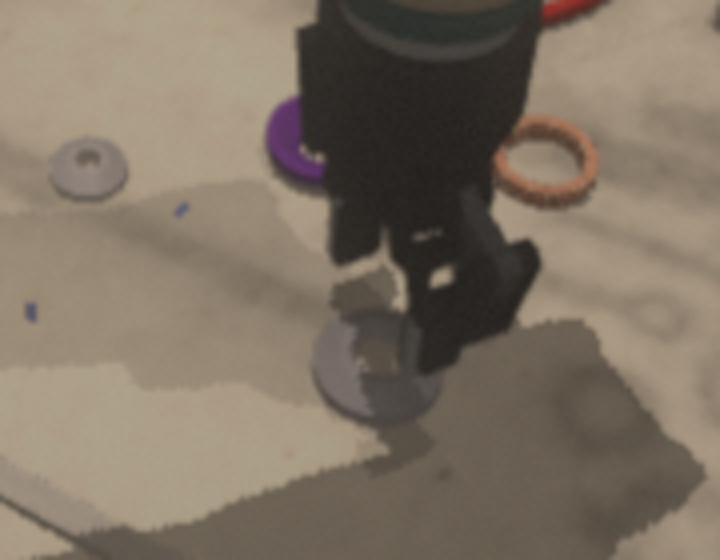

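Request:
{"method": "drive_tool", "body": {"deltas": "0 0.001 0 0 0.068; 0 0.001 0.0 0 0.068; 0 0.001 0.01 0 0.068; 0 0.001 0.025 0 0.068; 0 0.001 0.035 0 0.068; 0 0.001 0.041 0 0.068; 0 0.001 0.043 0 0.068; 0 0.001 0.043 0 0.068"}}

```text
clock: 13.92
eef_pos: [454.8, -207.7, -3.1]
tool_rot: [3.142, -0.0, 2.783]
force: [-0.1, 0.3, 0.4]
width: 68.1
```

```bash
python3 -c "
from cr import *
cr('w11')"
```

```text
13.925 [ 454.8 -207.7   -3.1] [ 3.1416e+00 -1.0000e-04  2.7828e+00] 68.1 [-0.1  0.3  0.4]
[[0.35, 0.899, 0.263, 388.314], [0.937, -0.335, -0.099, -182.652], [-0.001, 0.281, -0.96, 138.622], [0.0, 0.0, 0.0, 1.0]]
7808 ((457.79791259765625, -204.04933166503906), 31.391754150390625) [ 6.82902241 11.03809071 14.43536382]
top ring 1723 ((454.82086181640625, -206.61341857910156), 18.601913452148438)
```

View pics/w11.png

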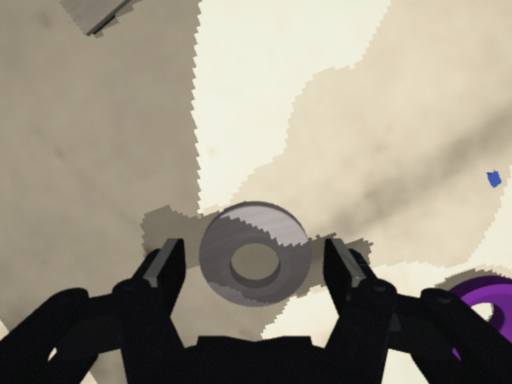

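Request:
{"method": "drive_tool", "body": {"deltas": "0 0 0 0 0.06; 0 0 0 0 0.04; 0 0 0 0 0.04; 0 0 0 0 0.04; 0 0 0 0 0.04; 0 0 0 0 0.04"}}

```text
clock: 14.78
eef_pos: [454.9, -207.7, -2.0]
tool_rot: [-3.142, 0.001, 2.783]
force: [-2.2, 0.1, 9.9]
width: 51.1
```

Request:
{"method": "drive_tool", "body": {"deltas": "0 0 -0.005 0 0.04; 0 0 -0.02 0 0.04; 0 0 -0.055 0 0.04; 0 0 -0.11 0 0.04; 0 0 -0.123 0 0.04; 0 0 -0.123 0 0.04; 0 0 -0.123 0 0.04"}}

```text
clock: 15.65
eef_pos: [453.7, -207.3, 118.9]
tool_rot: [3.142, -0.003, 2.783]
force: [0.8, 0.7, -1.5]
width: 50.6
```

```bash
python3 - <<'E'
from wr import *
im=run("w12",[])
C=cloud(im); p=ctrl.read_state()["eef_pos"]
m=(np.hypot(C[...,0]-p[0],C[...,1]-p[1])<35)&(C[...,2]>p[2]-5)&(C[...,2]<p[2]+30); m[:,:212]=0;m[:,298:]=0; m[:195]=0
P=C[m].astype(np.float32); print(len(P),np.percentile(P[:,2]-p[2],[2,50,98]))
z=P[:,2]-p[2]; Q=P[z>np.percentile(z,98)-1.5]; 
print("top ring",len(Q),np.subtract(cv2.minEnclosingCircle(np.ascontiguousarray(Q[:,:2]))[0],p[:2]),cv2.minEnclosingCircle(np.ascontiguousarray(Q[:,:2]))[1])
A=np.c_[Q[:,:2]-p[:2],np.ones(len(Q))]; print("tilt",np.linalg.lstsq(A,Q[:,2],rcond=None)[0])
print(delta(p,2.7828,[523.3,126.7,130]))
E
```

```text
15.65 [ 453.7 -207.3  118.9] [ 3.1415e+00 -2.5000e-03  2.7828e+00] 50.6 [ 0.8  0.7 -1.5]
[[0.35, 0.9, 0.261, 387.608], [0.937, -0.335, -0.098, -182.36], [-0.001, 0.279, -0.96, 260.747], [0.0, 0.0, 0.0, 1.0]]
6707 [ 4.78772698 13.77963982 16.89347954]
top ring 1965 [-0.9229439  -0.55330392] 18.85955810546875
tilt [-1.46580750e-03 -2.13314752e-03  1.34779305e+02]
[ 52.1 337.1 -11.4]
```

View pics/w12.png

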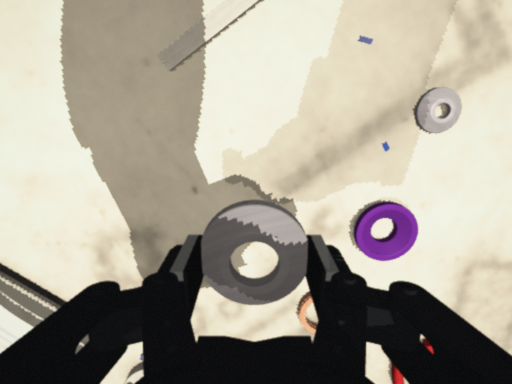

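Request:
{"method": "drive_tool", "body": {"deltas": "0.008 0.05 0 0 0.04; 0.017 0.11 0 0 0.04; 0.026 0.17 0 0 0.04; 0.035 0.23 0 0 0.04; 0.043 0.28 0 0 0.04; 0.049 0.32 0 0 0.04; 0.052 0.337 0 0 0.04; 0.052 0.337 0.01 0 0.04; 0.052 0.337 0.02 0 0.04; 0.052 0.337 0.02 0 0.04; 0.052 0.337 0.02 0 0.04"}}

```text
clock: 17.08
eef_pos: [524.4, 124.8, 99.9]
tool_rot: [-3.141, -0.0, 2.781]
force: [0.5, 0.6, -0.9]
width: 50.4
```

```bash
python3 - <<'E'
from arb import *
arb("w13")
print(delta(ctrl.read_state()["eef_pos"],2.7828,[523.6,127,52]))
E
```

```text
17.075 [524.4 124.8  99.9] [-3.1410e+00 -2.0000e-04  2.7808e+00] 50.4 [ 0.5  0.6 -0.9]
[[0.351, 0.899, 0.263, 458.047], [0.936, -0.337, -0.1, 150.056], [-0.001, 0.281, -0.96, 241.589], [0.0, 0.0, 0.0, 1.0]]
arbor_seat 0.55 [256.1 201.4] [523.5 126.8  27. ]
9 13.5 2658 [523.2 126.7] 39.9 [507.2 133.   11. ]
13.5 21 351 [506.  132.2] 27.3 [503.4 134.2  18.2]
24 29 35 [521.2 127.6] 7.4 [517.4 128.6  26.5]
35 58 1909 [523.2 126.4] 27.2 [511.2 131.6  39.6]
[ 1.5  1.  48.3]
```

View pics/w13.png

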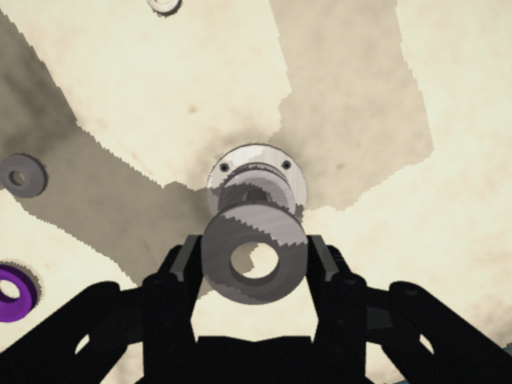

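Request:
{"method": "drive_tool", "body": {"deltas": "0.0015 0.0013 0.0 0 0.04; 0.0015 0.0013 0.008 0 0.04; 0.0015 0.0013 0.018 0 0.04; 0.0015 0.0013 0.026 0 0.04; 0.0015 0.0013 0.034 0 0.04; 0.0015 0.0013 0.042 0 0.04; 0.0015 0.0013 0.048 0 0.04; 0.0015 0.0013 0.048 0 0.04"}}

```text
clock: 18.18
eef_pos: [523.1, 127.7, 51.5]
tool_rot: [-3.141, -0.001, 2.783]
force: [-0.1, -0.3, -2.3]
width: 50.9
```

```bash
python3 - <<'E'
from arb import *
run("w14",[])
E
```

```text
18.175 [523.1 127.7  51.5] [-3.1410e+00 -8.0000e-04  2.7827e+00] 50.9 [-0.1 -0.3 -2.3]
[[0.35, 0.899, 0.263, 456.811], [0.937, -0.335, -0.099, 152.854], [-0.001, 0.281, -0.96, 193.226], [0.0, 0.0, 0.0, 1.0]]
```

View pics/w14.png

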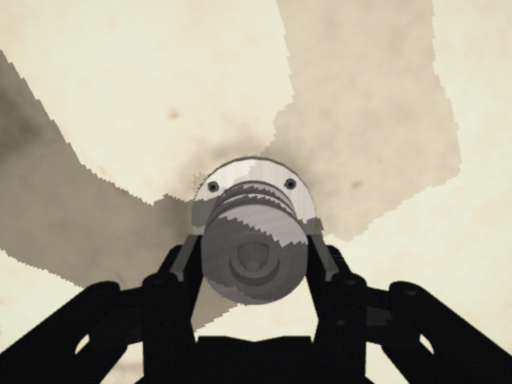

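Threaded with the rod in the bore. I'll lower 10.5 mm, release, and retreat.

Request:
{"method": "drive_tool", "body": {"deltas": "0 -0.0005 0.005 0 0.04; 0 -0.0005 0.009 0 0.04; 0 -0.0005 0.0105 0 0.04; 0 -0.0005 0.0105 0 0.04; 0 -0.0005 0.0105 0 0.04"}}

```text
clock: 18.85
eef_pos: [523.4, 127.4, 41.6]
tool_rot: [3.141, 0.0, 2.783]
force: [0.2, -0.2, -1.9]
width: 50.7
```

Request:
{"method": "drive_tool", "body": {"deltas": "0.0 0 0 0 0.056; 0.0 0 0 0 0.065; 0.0 0 0 0 0.07; 0.0 0 0 0 0.07; 0.0 0 0 0 0.07; 0 0 0 0 0.07"}}

```text
clock: 19.6
eef_pos: [523.3, 127.4, 41.5]
tool_rot: [-3.142, -0.0, 2.783]
force: [-0.6, 0.4, -0.2]
width: 69.8
```

Request:
{"method": "drive_tool", "body": {"deltas": "0.0 0 -0.015 0 0.07; 0 0 -0.045 0 0.07; 0 0 -0.08 0 0.07; 0 0 -0.08 0 0.07; 0 0 -0.08 0 0.07"}}

```text
clock: 20.23
eef_pos: [523.1, 127.3, 121.8]
tool_rot: [3.141, 0.0, 2.783]
force: [0.3, -0.5, 0.4]
width: 69.8
```

```bash
python3 - <<'E'
from wr import *
im=run("w15",[("crown_washer_mid",49.5),("small_washer_mid",5)])
C=cloud(im); R=np.hypot(C[...,0]-523.3,C[...,1]-126.7)
for lo,hi in ((47,60),(55,58.5)):
    P=C[(R<30)&(C[...,2]>lo)&(C[...,2]<hi)].astype(np.float32); P=P if lo==47 else P[np.hypot(P[:,0]-523.3,P[:,1]-126.7)>10]; print(len(P),cv2.minEnclosingCircle(np.ascontiguousarray(P[:,:2])),np.percentile(P[:,2],[5,50,95]))
an=np.degrees(np.arctan2(P[:,1]-126.7,P[:,0]-523.3))%360; r=np.hypot(P[:,0]-523.3,P[:,1]-126.7)
P=C[(R>17)&(R<25)&(C[...,2]>44)&(C[...,2]<60)]
A=np.c_[P[:,:2]-[523.3,126.7],np.hypot(P[:,0]-523.3,P[:,1]-126.7),np.ones(len(P))]; print("slopes",np.linalg.lstsq(A,P[:,2],rcond=None)[0])
i=imaging.get_image("scene"); c=i["color"][110:260,130:330]; cv2.imwrite("pics/s15.png",cv2.cvtColor(cv2.resize(c,None,fx=4,fy=4,interpolation=cv2.INTER_CUBIC),cv2.COLOR_RGB2BGR))
E
```

```text
20.225 [523.1 127.3 121.8] [3.1415e+00 1.0000e-04 2.7828e+00] 69.8 [ 0.3 -0.5  0.4]
[[0.35, 0.899, 0.264, 456.599], [0.937, -0.335, -0.099, 152.4], [-0.001, 0.282, -0.96, 263.46], [0.0, 0.0, 0.0, 1.0]]
crown_washer_mid 0.85 [257.  204.5] [524.5 129.2  49.5]
small_washer_mid 0.8 [ 37.5 175.7] [447.6 -44.7   5. ]
3481 ((523.1611328125, 127.30133056640625), 27.130657196044922) [49.0747261  53.19343567 56.77453232]
965 ((522.0780029296875, 126.8700180053711), 19.535707473754883) [55.10571823 55.91023254 56.9935112 ]
slopes [-1.39832889e-03  1.00131739e-02 -6.30835634e-01  6.60375537e+01]
```

View pics/w15.png

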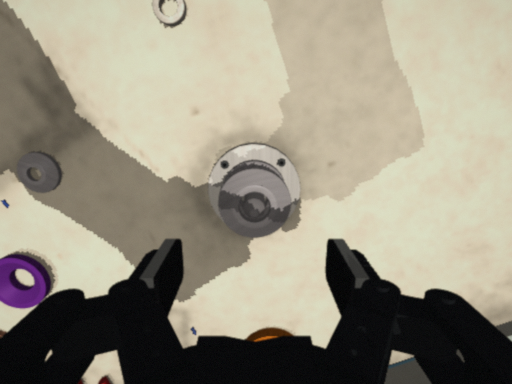

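View pics/s15.png

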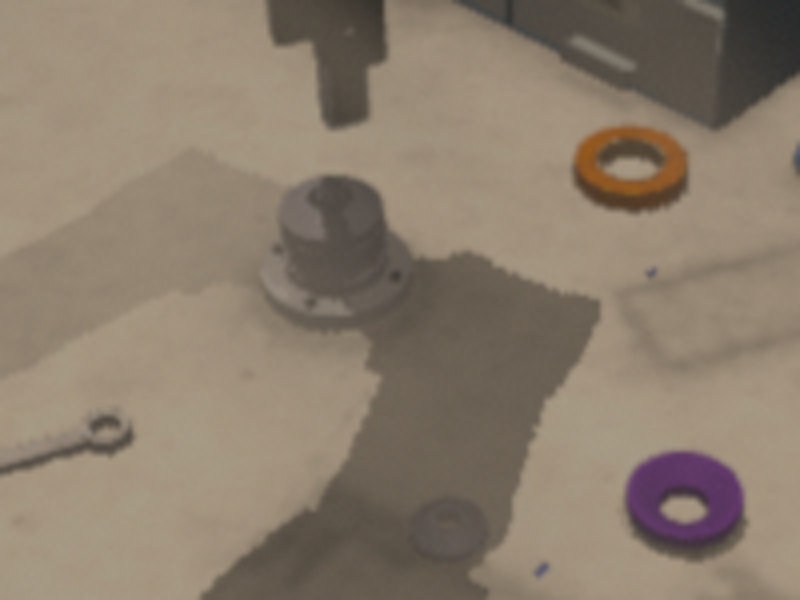

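The crown-up washer's rim circle is at (523.2, 127.3), its top is at about 57 mm, and it is level to within 0.01. The gripper is clear, so I'm handing in.

```bash
python3 -c "
from cell import ctrl
print(ctrl.finish_job())"
```

```text
the job is handed in; nothing more can be done
None
```

I threaded the dish-up steel washer onto the arbor, then the crown-up one on top of it, and handed the job in at about 20 s of the 54 s. The hand-in gives no verdict, so what follows is from my own last measurements.

- **Dish-up washer:** before the second washer went on, it sat about 0.2 mm from the arbor axis. Its rim top was at 41–42 mm (42 mm expected), and the height was even to 0.1 mm all round.
- **Crown-up washer:** it sits about 0.6 mm from the axis with its top at about 57 mm, as expected for full seating. Its tilt is about 0.01 rad.
- **Surroundings:** the gripper was open and about 80 mm above the stack at hand-in. The small washer is within measurement error of where it started, and I did not touch the purple look-alike.
- **Force:** the highest reading at the end of any move was about 10 N, when I gripped the crown-up washer.

**Disagreements:**
- The gripper opening read about 51 mm on the 54 mm rims, although both washers held level.
- The network sometimes ranked the purple look-alike first for the dish-up washer, so I chose by colour and depth instead.
- The network's point for the finished crown washer was about 2.5 mm off the depth measurement.

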